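# Press a filter capsule's cap home with the ratchet clamp, then release it

## Robot

A 6-joint arm with a two-finger parallel gripper is mounted at the origin on a cart in front of the work surface, level with it; the furniture and walls round the work are solid. World frame = base frame: x ahead of the robot, y to its left, z up, the work surface at z = 0. Lengths are in mm, angles in rad, forces in N, time in s.
With the tool pointing down it reaches from about 350 to 975 mm from the base axis. Payload 7.1 kg.
Tool frame: the origin (TCP) lies on the front face of the gripper's body, between the roots of the fingers; the fingertips stand 80 mm ahead of it and the grasp point (between the pads) lies 61 mm ahead of it; z points along the fingers, y is the line along which they close (so a half turn about z gives the same grasp; the last joint's range is limited). The gripper opens to 88 mm and grips with 3 to 60 N. Pads are 20 mm wide; open, the fingers measure 115 mm over their backs; the gripper's body (75 mm by 178 mm) begins 61 mm behind the grasp point.
Start: joints at [1.099, 0.423, 1.63, -0, 1.089, -0.019], TCP at [273.396, 562.014, 302.675] pointing down, gripper open.
Joint ranges: [-3, 3], [-0.9, 2.11], [0.09, 2.58], [-1.31, 4.45], [0.11, 2.69], [-2.54, 2.54]. Speed limits (rad/s): [2.39, 2.39, 3.01, 3.14, 3.14, 3.14].

## Interface

Orientations are given as a rotation vector (axis times angle).
In Python, from workcell import readout, vision, close_job gives the robot as it stands.
- The arm moves only by the tool servo_tool, never from a script. Its argument "plan" is a list that holds one entry, the list of rows, each a list of 7 numbers: the gripper command: -1 is fully open, 1 is shut, values between are in proportion, then the shift along the world's x, y, z in units of 40 mm (1.0 is 40 mm), then the turn, a rotation vector about the world's x, y, z in units of 5 degrees (1.0 is 5 degrees). A call has 1 to 5 rows; each row shifts and turns the commanded pose from where the row before left it; what a row does not reach is not made up. A row lasts 1/12 s, in which the tool goes at most 41.7 mm and 7.16 degrees, less where a joint would pass 70% of its speed; a pose out of reach is approached as far as the arm can. A call is refused whole if a number of a shift passes 1 or a number of a turn 1, either way. A call with a gripper value outside its range is refused whole. The fingers move at their own pace and stop on an object; the grip force is fixed at half the most. Time passes only in rows, so rows that do not move let the fingers close. It gives the time, the measured TCP pose, the force, the opening and the grip force at its end, in the units of the state.
- readout.get_obs(): the state, without advancing time (a new reading comes with each control period).
- vision.get_image(name): name is "scene" or "top" or "wrist"; returns the picture (420x560x3 uint8, red, green, blue); there is no depth.
- vision.camera_params(name): a dict with "fx", "fy", "cx", "cy" (pixels), "rvec" (rotation vector, rad) and "tvec" (3), from world to camera coordinates, as OpenCV has them; the wrist camera has in their place "hand_eye" (4x4, takes a point from camera to tool coordinates, whose origin is the TCP and whose axes are the flange's). Camera axes: x right, y down, z forward; pixel columns grow to the right and rows downward; lengths in mm; the calibration is good to about 2 mm. A picture is of the moment at which its call begins: read the wrist's pose just before it. camera_params takes no time and is no camera call.
- close_job(): hands the job in; it is judged then, once.
The state is a dict: "t": time; "qpos": joint angles; "qvel": joint speeds; "joint_torque": joint torques, N m; "ee_pos": TCP position; "orientation": TCP orientation; "ft_force": force on the tool from outside, world axes, zero at the start; "moment": the same for the moment, N m; "width": finger opening in mm; "grasp_force": force on a finger pad.
Only numpy, scipy, OpenCV 4.12 (cv2) and the standard library are available. Lean on these libraries where they do the work, as an engineer would, in place of code of your own. Each camera call takes 0.05 s, during which the arm holds its last target. There are 200 camera calls.

## Task

Use the blue bench ratchet clamp to press the blue cap fully home in the white filter capsule: pump the orange trigger until the cap is flush with the capsule and the trigger turns firm, but do not force it any further. Then press the red release so that the jaw springs all the way back and leaves the cap seated. Work the clamp by its trigger and release only, press them gently, and leave the other things on the bench where they are.

Things in the scene. Friction and masses are not known exactly. Their poses are not given: they have to be found in the camera images.
- trigger_pad (a point): middle of the top face of the orange ribbed trigger paddle (36 mm across, 44 mm along the clamp, 10 mm thick). About 112 mm above the bench at rest, outer end tilted 0.22 rad up; pressed down it swings on a pivot 75 mm off towards the jaw and sinks about 36 mm, ending tilted 0.26 rad down. Nothing else within 45 mm of it or beneath it.
- trigger (a joint): lever angle, rad: 0 up at rest, meets a rubber stop at 0.47. First 0.16 idle; then drives the jaw 3.2 mm per 0.1; past 0.43 the 7 mm tooth clicks in and is kept. Must rise below 0.03 before the next stroke. Push at mid paddle: 3-7 N free, 9-15 N moving the cap; cap home: a further 3 N per mm (stop: similar). Firm (18 N) above the stop means home; over 24 N overloads the capsule.
- jaw (a joint): travel of the clamp's sliding jaw, m: 0 fully back, grows as it advances to the capsule, in held steps of 7 mm; a return spring pulls it back when the release is pressed.
- jaw_face (a point): middle of the round black rubber pad (32 mm across) on the jaw, the face that meets the cap, 48 mm above the bench.
- cap (a joint): depth of the blue cap in the capsule, m: 0 is 14 mm proud, 0.014 is fully home (its flange against the capsule's mouth). It stays where it is pushed and takes about 16 N at the jaw.
- cap_face (a point): middle of the outer face of the blue cap (35 mm across, flange 5 mm thick), 48 mm above the bench; the jaw pushes it.
- cradle: aluminium cradle with the white filter capsule (35 mm across, 47 mm long, lying along the clamp) and blue backstop, fixed on the clamp's base at a distance that differs each time. Origin 12 mm above the bench under the capsule's mouth, 5 mm behind the outer face of a cap that is home; y points along the clamp, away from the jaw.
- release_pad (a point): middle of the top face of the red ribbed release paddle (26 mm across, 28 mm along the clamp, 7 mm thick), about 82 mm above the bench, about 126 mm from the trigger paddle towards the capsule. It bobs a few mm while pumping. Press it straight down some 14 mm: 2 N growing to 8 N, up to 12 N to start it when the jaw is loaded; blue cheeks beside it are 62 mm high.
- release (a joint): angle of the release paddle, rad: 0 at rest, 0.3 when 14 mm down; past 0.25 the jaw is surely free and runs back in half a second. Springs back up by itself.
- clamp: the whole clamp: dark steel base plate 80 mm wide and 320 mm long fixed to the bench, blue cheeks up to 100 mm high, 40 mm wide, between trigger and release. Origin under the mechanism on the bench; y points along the clamp as the jaw advances, x across, z up.
- vial_1: small white-capped glass vial, 19 mm across, 54 mm high, a bystander; origin under it
- vial_2: small white-capped glass vial, 19 mm across, 54 mm high, a bystander; origin under it
- notebook: teal spiral notebook, 148 x 109 x 16 mm, a bystander; origin under it

How it is judged (in metres and radians):
On the way, in this order (a step that is already met when the one before it is completed fails the run):
1. the cap is pressed fully home by the clamp (within 1.2 mm) (value of joint cap above 0.0128 m), for 0.2 s.
2. the release is pressed and the jaw springs fully back (within 3 mm) (value of joint jaw below 0.003 m), for 0.2 s.
At the end, for the whole second after the job is handed in: The cap is home within 1.2 mm, the jaw is fully back within 3 mm, and trigger and release have both sprung up (value of joint cap above 0.0128 m and value of joint jaw below 0.003 m and value of joint trigger below 0.06 rad and value of joint release below 0.15 rad); the robot touches nothing.
It fails at once if the jaw presses on the cap with more than 50 N (capsule overloaded) (contact force between jaw_pad_c0 and cap above 50 N).
It fails at once if the trigger or the release is pushed with more than 30 N (contact force between any of the arm, the fingers and trigger above 30 N or contact force between any of the arm, the fingers and release above 30 N).
It fails at once if the robot pushes the jaw, the cap or the capsule's cradle itself (more than 2 N) (contact force between any of the arm, the fingers and jaw above 2 N or contact force between any of the arm, the fingers and cradle above 2 N).
It fails at once if a bystander is moved by more than 3 cm (distance of any of vial_1, vial_2, notebook from where it was at the start of the episode above 0.03 m).
It also fails if it takes over 58 s, if anything falls off the work surface, if the arm or the gripper's body presses on something with over 40 N, if the wrist force passes 120 N, or if a joint passes its speed limit or range.

## Working session

There is one attempt and no reset: what is moved stays moved. The work goes in short steps, Python scripts to look and compute and a tool call to move; the robot and the scene stay as the last step left them, time stands still between calls to the robot, and variables do not carry over. Pictures are saved under pics/ and viewed, at most 10 in all, crops included, and the job is handed in when it is done.

Besides the shell and the picture viewer there is one more tool, called after ">>>" in YAML: its name, and indented under it one key for each argument. servo_tool: Moves the arm, as the interface text tells. Its arguments: {"type":"object","properties":{"plan":{"type":"array"}},"required":["plan"]}

```bash
mkdir -p pics
python3 - <<'E'
from workcell import readout, vision
import cv2
print(readout.get_obs())
for n in("scene","top"):
    im=vision.get_image(n); cv2.imwrite(f"pics/{n}0.png",im[:,:,::-1]); print(vision.camera_params(n))
print(vision.camera_params("wrist"))
E
```

```text
{'t': 0.0, 'qpos': array([ 1.09899825e+00,  4.23818990e-01,  1.63066950e+00, -3.58127339e-05,
        1.08859808e+00, -1.90093330e-02]), 'qvel': array([ 0.00020375,  0.00010997,  0.00014842,  0.00175665,  0.00058923,
       -0.00039554]), 'joint_torque': array([-2.30196616e-03, -5.44618142e+01, -2.73659652e+01,  6.42590644e-02,
        2.27889681e-02, -1.45073718e-04]), 'ee_pos': array([273.21718585, 561.64572264, 301.923302  ]), 'orientation': array([-7.05078552e-01, -3.06110705e+00,  2.28819678e-03]), 'ft_force': array([ 0.17799228,  0.07425167, -0.25373032]), 'moment': array([0.01813368, 0.02100493, 0.03074559]), 'grasp_force': 0.0, 'width': 88.02552452414255}
{'fx': 402.2585252006819, 'fy': 402.2585252006819, 'cx': 280.79983346022306, 'cy': 205.22256686108756, 'rvec': array([ 2.21413253, -0.57702636,  0.26383066]), 'tvec': array([-423.82656325,  210.03623825, 1012.44522533])}
{'fx': 488.9121468147513, 'fy': 488.9121468147513, 'cx': 277.76043621675075, 'cy': 207.55933056462888, 'rvec': array([ 2.15308275, -2.11728937,  0.16821059]), 'tvec': array([ -32.19789716,  494.81142154, 1726.18730996])}
{'fx': 353.3935195847907, 'fy': 353.3935195847907, 'cx': 285.504517202158, 'cy': 211.13198825190065, 'hand_eye': array([[ 1.21598041e-03, -9.59290738e-01, -2.82417777e-01,
         7.84457107e+01],
       [ 9.99999259e-01,  1.15156122e-03,  3.94088131e-04,
         7.12879010e-01],
       [-5.28237329e-05, -2.82418047e-01,  9.59291428e-01,
        -8.24411417e+01],
       [ 0.00000000e+00,  0.00000000e+00,  0.00000000e+00,
         1.00000000e+00]])}
```

View pics/scene0.png

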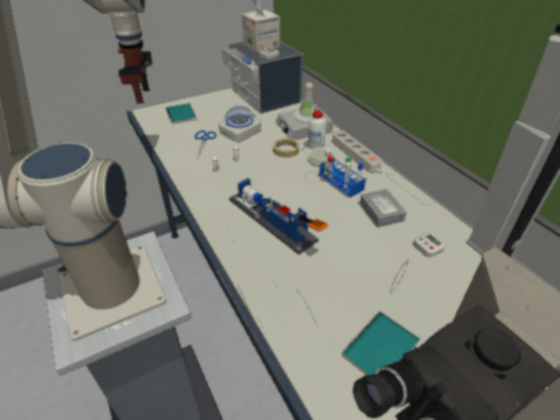

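View pics/top0.png

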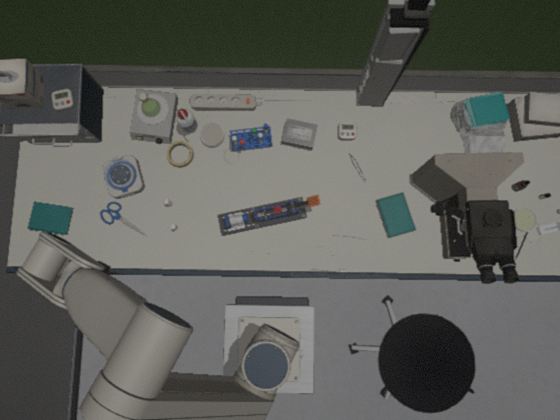

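The scene picture shows the clamp at about (275,215), with the orange trigger at (317,225). In the top picture the trigger is at (313,201), the release near (268,211) and the capsule near (237,219). I'll enlarge both.

Run:
```python
import cv2,numpy as np
a=cv2.imread("pics/top0.png")[180:250,205:335]; b=cv2.imread("pics/scene0.png")[170:255,220:340]
a=cv2.resize(a,(780,420),interpolation=2); 
cv2.imwrite("pics/topc.png",a); cv2.imwrite("pics/scc.png",cv2.resize(b,(720,510),interpolation=2))
```

```text
(no output)
```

View pics/topc.png

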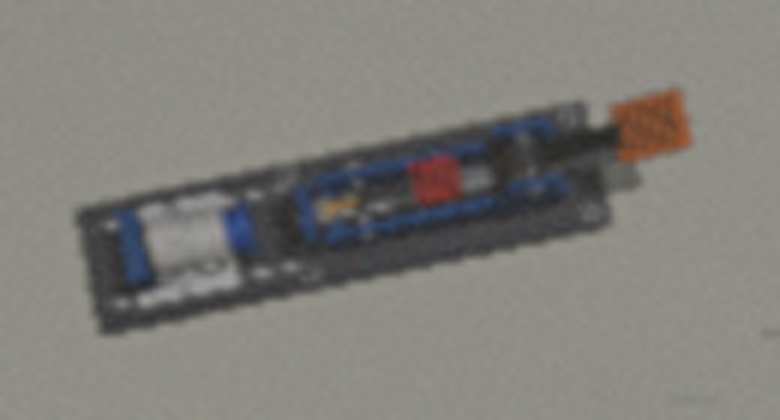

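The enlarged top view puts the trigger middle at crop (651,125), which is pixel (313.5,200.8). The release is at crop (436,179), pixel (277.7,209.8), and the cap is at crop (240,229).

```bash
cat > h.py <<'E'
import numpy as np, cv2
from scipy.spatial.transform import Rotation as R
from workcell import readout, vision
def ray(name,uv,z,obs=None):
    p=vision.camera_params(name)
    d=np.array([(uv[0]-p["cx"])/p["fx"],(uv[1]-p["cy"])/p["fy"],1])
    if name=="wrist":
        T=np.array(p["hand_eye"]); r=R.from_rotvec(obs["orientation"]).as_matrix()
        c=r@T[:3,3]+obs["ee_pos"]; d=r@T[:3,:3]@d
    else:
        r=R.from_rotvec(p["rvec"]).as_matrix().T; c=-r@p["tvec"]; d=r@d
    return c+d*(z-c[2])/d[2]
E
python3 - <<'E'
from h import *
t=ray("top",(313.5,200.8),112);r=ray("top",(277.7,209.8),82);c=ray("top",(205+240/6,180+229/6),60)
print(t,r,c,np.linalg.norm(t-r),np.arctan2(*(r-t)[1::-1]))
o=readout.get_obs();print(R.from_rotvec(o["orientation"]).as_matrix())
E
```

```text
[ 509.36682725 -147.91933138  112.        ] [480.4411635  -24.06201182  82.        ] [451.85241528  91.92178944  60.        ] 130.6802572424006 1.8002244409063861
[[-8.99229070e-01  4.37477677e-01 -6.01657660e-04]
 [ 4.37478091e-01  8.99228272e-01 -1.19794496e-03]
 [ 1.69533970e-05 -1.34043898e-03 -9.99999101e-01]]
```

>>> servo_tool:
  plan:
    - [[1,0.295,-0.887,0,0,0,-0.509],[1,0.295,-0.887,0,0,0,-0.509],[1,0.295,-0.887,0,0,0,-0.509],[1,0.295,-0.887,0,0,0,-0.509],[1,0.295,-0.887,0,0,0,-0.509]]

```text
t: 0.52
ee_pos: [332.4, 382.9, 302.3]
orientation: [-1.042, -2.963, 0.001]
ft_force: [0.5, 0.4, -0.6]
width: 57.6
grasp_force: 0.0
```

>>> servo_tool:
  plan:
    - [[1,0.295,-0.887,0,0,0,-0.509],[1,0.295,-0.887,0,0,0,-0.509],[1,0.295,-0.887,0,0,0,-0.509],[1,0.295,-0.887,0,0,0,-0.509],[1,0.295,-0.887,0,0,0,-0.509]]

```text
t: 0.93
ee_pos: [391.4, 205.4, 302.6]
orientation: [-1.365, -2.83, 0.0]
ft_force: [0.7, 0.4, 0.5]
width: 25.0
grasp_force: 0.0
```

>>> servo_tool:
  plan:
    - [[1,0.295,-0.887,0,0,0,-0.509],[1,0.295,-0.887,0,0,0,-0.509],[1,0.295,-0.887,0,0,0,-0.509],[1,0.295,-0.887,0,0,0,-0.509],[1,0.295,-0.887,0,0,0,-0.509]]

```text
t: 1.35
ee_pos: [450.4, 27.9, 302.7]
orientation: [-1.671, -2.661, -0.0]
ft_force: [0.8, -0.8, -0.1]
width: 0.2
grasp_force: 0.0
```

>>> servo_tool:
  plan:
    - [[1,0.295,-0.887,0,0,0,-0.509],[1,0.295,-0.887,0,0,0,-0.509],[1,0.295,-0.887,0,0,0,-0.509],[1,0.295,-0.887,0,0,0,-0.509],[1,0.295,-0.887,0,0,0,-0.509]]

```text
t: 1.77
ee_pos: [509.4, -149.5, 302.4]
orientation: [-1.955, -2.458, 0.0]
ft_force: [0.5, 0.5, -0.1]
width: 0.4
grasp_force: 0.0
```

>>> servo_tool:
  plan:
    - [[1,0,0,0,0,0,0],[1,0,0,0,0,0,0],[1,0,0,0,0,0,0]]

```text
t: 2.02
ee_pos: [508.7, -147.3, 302.1]
orientation: [-1.952, -2.46, 0.001]
ft_force: [-0.9, 0.7, 0.5]
width: 0.6
grasp_force: 0.0
```

Run:
```python
from h import *
o=readout.get_obs();print(o["ee_pos"],o["orientation"],o["ft_force"],o["t"],o["width"])
im=vision.get_image("wrist");cv2.imwrite("pics/w1.png",im[:,:,::-1])
```

```text
[ 508.74947706 -147.310006    302.10744749] [-1.95173064e+00 -2.45968174e+00  5.12518745e-04] [-0.9477213   0.66232825  0.51959694] 2.0167 0.5914407087402184
```

View pics/w1.png

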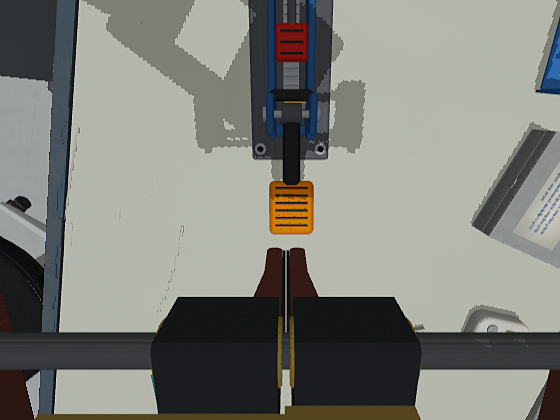

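The wrist view shows the trigger middle at (291.5,208), the release at (291.5,42), and the fingertips at about (286,250). The clamp is well aligned with the image.

Run:
```python
from h import *
o=readout.get_obs()
print(ray("wrist",(291.5,208),112,o),ray("wrist",(291.5,42),82,o),o["ee_pos"])
```

```text
[ 512.76393656 -144.54996114  112.        ] [483.57621973 -21.39018749  82.        ] [ 508.72270915 -146.73544354  302.23404115]
```

>>> servo_tool:
  plan:
    - [[1,0.115,-0.085,-0.6,0,0,0],[1,0,0,-0.6,0,0,0],[1,0,0,-0.6,0,0,0],[1,0,0,-0.5,0,0,0],[1,0,0,0,0,0,0]]

```text
t: 2.48
ee_pos: [511.6, -148.8, 207.4]
orientation: [-1.945, -2.458, 0.004]
ft_force: [-0.0, -0.5, -0.1]
width: 0.6
grasp_force: 0.0
```

>>> servo_tool:
  plan:
    - [[1,0,0,-0.1,0,0,0],[1,0,0,-0.1,0,0,0],[1,0,0,-0.1,0,0,0],[1,0,0,-0.1,0,0,0],[1,0,0,0,0,0,0]]

```text
t: 2.9
ee_pos: [514.3, -150.9, 194.9]
orientation: [1.952, 2.461, 0.001]
ft_force: [-0.3, 0.4, 1.5]
width: 0.7
grasp_force: 0.6
```

>>> servo_tool:
  plan:
    - [[1,0,0,-0.1,0,0,0],[1,0,0,-0.1,0,0,0],[1,0,0,-0.1,0,0,0],[1,0,0,0,0,0,0]]

```text
t: 3.23
ee_pos: [513.9, -151.0, 182.1]
orientation: [-1.952, -2.461, 0.0]
ft_force: [1.1, -1.0, 2.8]
width: 0.6
grasp_force: 0.7
```

>>> servo_tool:
  plan:
    - [[1,0,0,-0.1,0,0,0],[1,0,0,-0.1,0,0,0],[1,0,0,-0.1,0,0,0],[1,0,0,0,0,0,0]]

```text
t: 3.57
ee_pos: [514.2, -151.4, 170.4]
orientation: [1.952, 2.461, -0.0]
ft_force: [0.2, -2.1, 4.6]
width: 0.1
grasp_force: 2.6
```

>>> servo_tool:
  plan:
    - [[1,0,0,-0.1,0,0,0],[1,0,0,-0.1,0,0,0],[1,0,0,0,0,0,0]]

```text
t: 3.82
ee_pos: [514.2, -151.1, 162.3]
orientation: [1.952, 2.461, 0.0]
ft_force: [1.2, -1.4, 3.9]
width: 0.2
grasp_force: 1.8
```

>>> servo_tool:
  plan:
    - [[1,0,0,-0.05,0,0,0],[1,0,0,0,0,0,0]]

```text
t: 3.98
ee_pos: [514.2, -151.0, 160.7]
orientation: [1.952, 2.461, 0.0]
ft_force: [0.2, -1.4, 5.6]
width: 0.5
grasp_force: 2.9
```

>>> servo_tool:
  plan:
    - [[1,0,0,-0.04,0,0,0],[1,0,0,0,0,0,0]]

```text
t: 4.15
ee_pos: [514.2, -150.9, 159.2]
orientation: [1.952, 2.461, 0.001]
ft_force: [-0.2, -0.2, 6.3]
width: 0.2
grasp_force: 3.2
```

>>> servo_tool:
  plan:
    - [[1,0,0,-0.03,0,0,0],[1,0,0,0,0,0,0]]

```text
t: 4.32
ee_pos: [514.1, -150.7, 158.1]
orientation: [-1.952, -2.461, -0.001]
ft_force: [-1.0, 0.7, 8.1]
width: 0.5
grasp_force: 3.4
```

>>> servo_tool:
  plan:
    - [[1,0,0,-0.03,0,0,0],[1,0,0,0,0,0,0]]

```text
t: 4.48
ee_pos: [514.1, -150.7, 157.0]
orientation: [-1.953, -2.461, -0.001]
ft_force: [-0.7, 2.7, 9.0]
width: 0.7
grasp_force: 4.2
```

>>> servo_tool:
  plan:
    - [[1,0,0,-0.03,0,0,0],[1,0,0,0,0,0,0]]

```text
t: 4.65
ee_pos: [514.1, -150.6, 156.1]
orientation: [-1.953, -2.461, -0.001]
ft_force: [-1.3, 2.0, 12.4]
width: 0.3
grasp_force: 5.7
```

Run:
```python
from h import *
im=vision.get_image("scene")[:,:,::-1]
a=cv2.resize(im[175:255,225:335],(660,480),interpolation=2)
b=cv2.resize(cv2.imread("pics/scene0.png")[175:255,225:335],(660,480),interpolation=2)
cv2.imwrite("pics/s1.png",cv2.resize(np.hstack([b,a]),(800,290)))
```

```text
(no output)
```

View pics/s1.png

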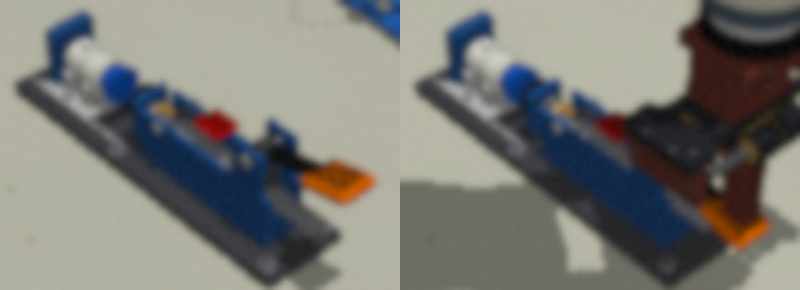

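The right half shows the paddle fully down and the jaw advanced, with its rubber close to the cap. One tooth is taken and the stop is felt at TCP z of about 159. Next I raise the arm and make stroke 2.

>>> servo_tool:
  plan:
    - [[1,0,0,0.35,0,0,0],[1,0,0,0.35,0,0,0],[1,0,0,0.35,0,0,0],[1,0,0,0,0,0,0],[1,0,0,0,0,0,0]]

```text
t: 5.12
ee_pos: [514.0, -150.9, 197.5]
orientation: [1.952, 2.461, 0.0]
ft_force: [0.3, 0.4, 1.2]
width: 0.4
grasp_force: 0.0
```

>>> servo_tool:
  plan:
    - [[1,0,0,-0.15,0,0,0],[1,0,0,-0.15,0,0,0],[1,0,0,-0.1,0,0,0],[1,0,0,0,0,0,0]]

```text
t: 5.45
ee_pos: [513.3, -150.8, 179.7]
orientation: [-1.951, -2.459, 0.001]
ft_force: [0.3, 0.2, 1.2]
width: 0.3
grasp_force: 0.6
```

>>> servo_tool:
  plan:
    - [[1,0,0,-0.1,0,0,0],[1,0,0,-0.1,0,0,0],[1,0,0,0,0,0,0]]

```text
t: 5.7
ee_pos: [513.6, -151.2, 172.8]
orientation: [-1.952, -2.461, 0.001]
ft_force: [-1.2, -3.0, 5.1]
width: 0.3
grasp_force: 2.5
```

>>> servo_tool:
  plan:
    - [[1,0,0,-0.1,0,0,0],[1,0,0,0,0,0,0]]

```text
t: 5.87
ee_pos: [513.7, -151.1, 169.1]
orientation: [-1.952, -2.461, 0.001]
ft_force: [-2.1, -1.2, 5.3]
width: 0.4
grasp_force: 2.9
```

>>> servo_tool:
  plan:
    - [[1,0,0,-0.1,0,0,0],[1,0,0,0,0,0,0]]

```text
t: 6.03
ee_pos: [513.6, -151.0, 165.0]
orientation: [-1.952, -2.461, 0.001]
ft_force: [-1.1, -1.5, 3.1]
width: 0.3
grasp_force: 2.0
```

>>> servo_tool:
  plan:
    - [[1,0,0,-0.1,0,0,0],[1,0,0,0,0,0,0]]

```text
t: 6.2
ee_pos: [513.6, -150.8, 161.0]
orientation: [-1.952, -2.46, 0.0]
ft_force: [-0.7, -0.1, 5.4]
width: 0.7
grasp_force: 2.6
```

>>> servo_tool:
  plan:
    - [[1,0,0,-0.05,0,0,0],[1,0,0,0,0,0,0]]

```text
t: 6.37
ee_pos: [513.6, -150.6, 159.2]
orientation: [-1.952, -2.46, 0.0]
ft_force: [-1.2, 0.6, 6.2]
width: 0.5
grasp_force: 3.1
```

Free so far. I'll finish the click and start stroke 3.

>>> servo_tool:
  plan:
    - [[1,0,0,-0.05,0,0,0],[1,0,0,-0.025,0,0,0],[1,0,0,0,0,0,0]]

```text
t: 6.62
ee_pos: [513.6, -150.4, 156.6]
orientation: [-1.952, -2.46, -0.0]
ft_force: [-3.0, 3.4, 11.0]
width: 0.4
grasp_force: 5.0
```

>>> servo_tool:
  plan:
    - [[1,0,0,0.35,0,0,0],[1,0,0,0.35,0,0,0],[1,0,0,0.35,0,0,0],[1,0,0,0,0,0,0],[1,0,0,0,0,0,0]]

```text
t: 7.03
ee_pos: [514.0, -150.9, 198.4]
orientation: [1.952, 2.461, 0.001]
ft_force: [0.3, -0.3, -0.3]
width: 0.7
grasp_force: 0.0
```

>>> servo_tool:
  plan:
    - [[1,0,0,-0.15,0,0,0],[1,0,0,-0.15,0,0,0],[1,0,0,-0.1,0,0,0],[1,0,0,0,0,0,0]]

```text
t: 7.37
ee_pos: [513.3, -150.8, 180.7]
orientation: [-1.951, -2.459, 0.001]
ft_force: [0.3, 0.0, 1.5]
width: -0.0
grasp_force: 0.6
```

>>> servo_tool:
  plan:
    - [[1,0,0,-0.1,0,0,0],[1,0,0,-0.1,0,0,0],[1,0,0,0,0,0,0]]

```text
t: 7.62
ee_pos: [513.7, -151.2, 173.8]
orientation: [-1.952, -2.461, 0.001]
ft_force: [-1.4, -2.3, 5.1]
width: 0.1
grasp_force: 2.4
```

>>> servo_tool:
  plan:
    - [[1,0,0,-0.1,0,0,0],[1,0,0,0,0,0,0]]

```text
t: 7.78
ee_pos: [513.8, -151.3, 170.1]
orientation: [-1.952, -2.461, 0.001]
ft_force: [-1.9, -2.8, 5.6]
width: 0.6
grasp_force: 2.8
```

>>> servo_tool:
  plan:
    - [[1,0,0,-0.1,0,0,0],[1,0,0,0,0,0,0]]

```text
t: 7.95
ee_pos: [513.8, -151.1, 166.1]
orientation: [-1.952, -2.461, 0.001]
ft_force: [-1.0, -2.8, 4.4]
width: 0.5
grasp_force: 2.4
```

>>> servo_tool:
  plan:
    - [[1,0,0,-0.1,0,0,0],[1,0,0,0,0,0,0]]

```text
t: 8.12
ee_pos: [513.9, -151.0, 162.1]
orientation: [-1.952, -2.461, 0.0]
ft_force: [-0.4, -1.1, 4.1]
width: 0.4
grasp_force: 2.0
```

>>> servo_tool:
  plan:
    - [[1,0,0,-0.05,0,0,0],[1,0,0,0,0,0,0]]

```text
t: 8.28
ee_pos: [513.9, -150.9, 160.4]
orientation: [-1.952, -2.461, 0.0]
ft_force: [-0.9, 0.3, 6.6]
width: 0.6
grasp_force: 3.1
```

>>> servo_tool:
  plan:
    - [[1,0,0,-0.05,0,0,0],[1,0,0,-0.05,0,0,0],[1,0,0,0,0,0,0]]

```text
t: 8.53
ee_pos: [513.8, -150.6, 156.7]
orientation: [-1.952, -2.46, -0.0]
ft_force: [-2.3, 1.0, 10.6]
width: 0.4
grasp_force: 5.0
```

Run:
```python
from h import *
im=vision.get_image("scene")[:,:,::-1]
cv2.imwrite("pics/s2.png",cv2.resize(im[170:225,225:300],(750,550),interpolation=2))
```

```text
(no output)
```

View pics/s2.png

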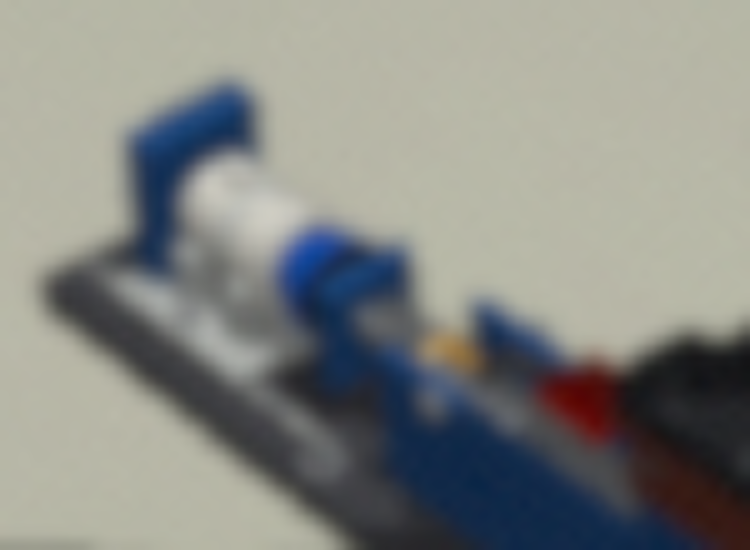

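The cap is still proud at crop (315,265), and the jaw behind it has nearly reached it. On to stroke 4.

>>> servo_tool:
  plan:
    - [[1,0,0,0.35,0,0,0],[1,0,0,0.35,0,0,0],[1,0,0,0.35,0,0,0],[1,0,0,0,0,0,0],[1,0,0,0,0,0,0]]

```text
t: 9.0
ee_pos: [514.1, -150.9, 198.5]
orientation: [1.952, 2.461, 0.001]
ft_force: [-0.0, 0.1, -0.7]
width: 0.4
grasp_force: 0.0
```

>>> servo_tool:
  plan:
    - [[1,0,0,-0.15,0,0,0],[1,0,0,-0.15,0,0,0],[1,0,0,-0.1,0,0,0],[1,0,0,0,0,0,0]]

```text
t: 9.33
ee_pos: [513.4, -150.8, 180.7]
orientation: [-1.951, -2.459, 0.001]
ft_force: [1.4, -0.9, 0.7]
width: 0.4
grasp_force: 0.6
```

>>> servo_tool:
  plan:
    - [[1,0,0,-0.1,0,0,0],[1,0,0,-0.1,0,0,0],[1,0,0,0,0,0,0]]

```text
t: 9.58
ee_pos: [513.7, -151.2, 173.8]
orientation: [-1.952, -2.461, 0.001]
ft_force: [-2.1, -2.9, 4.9]
width: 0.4
grasp_force: 2.5
```

>>> servo_tool:
  plan:
    - [[1,0,0,-0.05,0,0,0],[1,0,0,-0.05,0,0,0],[1,0,0,0,0,0,0]]

```text
t: 9.83
ee_pos: [513.8, -151.3, 170.6]
orientation: [-1.952, -2.461, 0.001]
ft_force: [-4.1, -1.6, 10.3]
width: 0.3
grasp_force: 5.5
```

The cap is now moving.

>>> servo_tool:
  plan:
    - [[1,0,0,-0.05,0,0,0],[1,0,0,-0.05,0,0,0],[1,0,0,0,0,0,0]]

```text
t: 10.08
ee_pos: [513.9, -151.3, 167.0]
orientation: [1.952, 2.461, -0.001]
ft_force: [-3.9, -2.5, 14.4]
width: 0.5
grasp_force: 7.1
```

>>> servo_tool:
  plan:
    - [[1,0,0,-0.05,0,0,0],[1,0,0,-0.05,0,0,0],[1,0,0,0,0,0,0]]

```text
t: 10.33
ee_pos: [513.8, -151.1, 162.9]
orientation: [-1.952, -2.461, 0.0]
ft_force: [-2.6, -0.5, 10.6]
width: 0.6
grasp_force: 5.6
```

>>> servo_tool:
  plan:
    - [[1,0,0,-0.05,0,0,0],[1,0,0,0,0,0,0]]

```text
t: 10.5
ee_pos: [513.8, -150.9, 160.8]
orientation: [-1.952, -2.461, 0.0]
ft_force: [-2.9, 0.0, 11.2]
width: 0.4
grasp_force: 5.4
```

>>> servo_tool:
  plan:
    - [[1,0,0,-0.04,0,0,0],[1,0,0,0,0,0,0]]

```text
t: 10.67
ee_pos: [513.8, -150.8, 159.3]
orientation: [-1.952, -2.461, 0.0]
ft_force: [-3.9, 0.3, 13.9]
width: 0.6
grasp_force: 6.4
```

>>> servo_tool:
  plan:
    - [[1,0,0,-0.025,0,0,0],[1,0,0,0,0,0,0]]

```text
t: 10.83
ee_pos: [513.7, -150.7, 158.4]
orientation: [-1.952, -2.46, -0.0]
ft_force: [-3.5, 1.6, 14.1]
width: 0.6
grasp_force: 6.8
```

>>> servo_tool:
  plan:
    - [[1,0,0,0.33,0,0,0],[1,0,0,0.33,0,0,0],[1,0,0,0.33,0,0,0],[1,0,0,0,0,0,0],[1,0,0,0,0,0,0]]

```text
t: 11.25
ee_pos: [514.1, -150.9, 197.4]
orientation: [1.952, 2.461, 0.001]
ft_force: [-0.6, 0.2, 0.3]
width: 0.2
grasp_force: 0.0
```

>>> servo_tool:
  plan:
    - [[1,0,0,-0.15,0,0,0],[1,0,0,-0.15,0,0,0],[1,0,0,-0.1,0,0,0],[1,0,0,0,0,0,0]]

```text
t: 11.58
ee_pos: [513.4, -150.8, 179.8]
orientation: [-1.951, -2.459, 0.001]
ft_force: [0.2, -1.2, 0.8]
width: 0.4
grasp_force: 0.6
```

>>> servo_tool:
  plan:
    - [[1,0,0,-0.05,0,0,0],[1,0,0,-0.05,0,0,0],[1,0,0,0,0,0,0]]

```text
t: 11.83
ee_pos: [513.5, -151.0, 177.1]
orientation: [-1.951, -2.461, 0.001]
ft_force: [-2.3, -0.7, 5.0]
width: 0.3
grasp_force: 2.7
```

>>> servo_tool:
  plan:
    - [[1,0,0,-0.05,0,0,0],[1,0,0,-0.05,0,0,0],[1,0,0,0,0,0,0]]

```text
t: 12.08
ee_pos: [513.6, -151.2, 173.9]
orientation: [-1.952, -2.461, 0.001]
ft_force: [-4.4, -1.7, 12.3]
width: 0.5
grasp_force: 6.1
```

>>> servo_tool:
  plan:
    - [[1,0,0,-0.05,0,0,0],[1,0,0,-0.05,0,0,0],[1,0,0,0,0,0,0]]

```text
t: 12.33
ee_pos: [513.7, -151.3, 170.2]
orientation: [-1.952, -2.461, 0.001]
ft_force: [-4.9, -2.2, 13.1]
width: 0.5
grasp_force: 6.8
```

>>> servo_tool:
  plan:
    - [[1,0,0,-0.05,0,0,0],[1,0,0,0,0,0,0]]

```text
t: 12.5
ee_pos: [513.8, -151.3, 168.3]
orientation: [1.952, 2.461, -0.001]
ft_force: [-4.6, -1.8, 14.9]
width: 0.5
grasp_force: 7.1
```

>>> servo_tool:
  plan:
    - [[1,0,0,-0.05,0,0,0],[1,0,0,0,0,0,0]]

```text
t: 12.67
ee_pos: [513.7, -151.3, 166.3]
orientation: [-1.952, -2.461, 0.001]
ft_force: [-5.2, -1.7, 13.8]
width: 0.6
grasp_force: 7.2
```

>>> servo_tool:
  plan:
    - [[1,0,0,-0.03,0,0,0],[1,0,0,0,0,0,0]]

```text
t: 12.83
ee_pos: [513.7, -151.2, 165.2]
orientation: [-1.952, -2.461, 0.001]
ft_force: [-4.1, -0.6, 15.6]
width: -0.0
grasp_force: 7.5
```

>>> servo_tool:
  plan:
    - [[1,0,0,-0.03,0,0,0],[1,0,0,0,0,0,0]]

```text
t: 13.0
ee_pos: [513.7, -151.1, 163.9]
orientation: [-1.952, -2.461, 0.001]
ft_force: [-4.8, -0.4, 14.2]
width: 0.0
grasp_force: 6.9
```

>>> servo_tool:
  plan:
    - [[1,0,0,-0.02,0,0,0],[1,0,0,0,0,0,0]]

```text
t: 13.17
ee_pos: [513.7, -151.1, 163.1]
orientation: [-1.952, -2.461, 0.001]
ft_force: [-3.8, -1.1, 14.4]
width: 0.6
grasp_force: 6.9
```

>>> servo_tool:
  plan:
    - [[1,0,0,-0.03,0,0,0],[1,0,0,0,0,0,0]]

```text
t: 13.33
ee_pos: [513.7, -151.0, 161.8]
orientation: [-1.952, -2.461, 0.0]
ft_force: [-3.8, -0.4, 13.0]
width: 0.6
grasp_force: 6.3
```

>>> servo_tool:
  plan:
    - [[1,0,0,-0.03,0,0,0],[1,0,0,0,0,0,0]]

```text
t: 13.5
ee_pos: [513.7, -150.9, 160.5]
orientation: [-1.952, -2.461, 0.0]
ft_force: [-5.1, 1.2, 13.2]
width: 0.5
grasp_force: 6.2
```

>>> servo_tool:
  plan:
    - [[1,0,0,-0.03,0,0,0],[1,0,0,0,0,0,0]]

```text
t: 13.67
ee_pos: [513.6, -150.8, 159.5]
orientation: [-1.952, -2.461, 0.0]
ft_force: [-5.1, 1.5, 14.9]
width: 0.3
grasp_force: 7.3
```

>>> servo_tool:
  plan:
    - [[1,0,0,-0.025,0,0,0],[1,0,0,0,0,0,0]]

```text
t: 13.83
ee_pos: [513.7, -150.8, 158.7]
orientation: [-1.952, -2.46, 0.0]
ft_force: [-5.7, 2.4, 17.8]
width: 0.3
grasp_force: 8.4
```

>>> servo_tool:
  plan:
    - [[1,0,0,0.33,0,0,0],[1,0,0,0.33,0,0,0],[1,0,0,0.33,0,0,0],[1,0,0,0,0,0,0],[1,0,0,0,0,0,0]]

```text
t: 14.25
ee_pos: [514.1, -151.0, 197.4]
orientation: [1.952, 2.461, 0.001]
ft_force: [-0.5, -0.8, 0.4]
width: 0.4
grasp_force: 0.0
```

>>> servo_tool:
  plan:
    - [[1,0,0,-0.15,0,0,0],[1,0,0,-0.15,0,0,0],[1,0,0,-0.1,0,0,0],[1,0,0,0,0,0,0]]

```text
t: 14.58
ee_pos: [513.6, -150.9, 179.7]
orientation: [-1.951, -2.46, 0.001]
ft_force: [0.4, -1.0, 1.5]
width: 0.4
grasp_force: 0.8
```

>>> servo_tool:
  plan:
    - [[1,0,0,-0.05,0,0,0],[1,0,0,0,0,0,0]]

```text
t: 14.75
ee_pos: [513.7, -151.0, 178.7]
orientation: [-1.952, -2.46, 0.001]
ft_force: [-1.1, 0.0, 3.9]
width: 0.9
grasp_force: 1.8
```

>>> servo_tool:
  plan:
    - [[1,0,0,-0.05,0,0,0],[1,0,0,0,0,0,0]]

```text
t: 14.92
ee_pos: [513.7, -151.1, 177.3]
orientation: [-1.952, -2.461, 0.001]
ft_force: [-1.9, -1.5, 7.5]
width: 0.4
grasp_force: 3.6
```

>>> servo_tool:
  plan:
    - [[1,0,0,-0.04,0,0,0],[1,0,0,0,0,0,0]]

```text
t: 15.08
ee_pos: [513.8, -151.2, 176.1]
orientation: [-1.952, -2.461, 0.001]
ft_force: [-2.6, -1.6, 9.5]
width: 0.5
grasp_force: 5.2
```

>>> servo_tool:
  plan:
    - [[1,0,0,-0.03,0,0,0],[1,0,0,0,0,0,0]]

```text
t: 15.25
ee_pos: [513.8, -151.3, 175.3]
orientation: [1.952, 2.461, -0.001]
ft_force: [-5.4, -3.0, 13.4]
width: 0.5
grasp_force: 6.8
```

>>> servo_tool:
  plan:
    - [[1,0,0,-0.02,0,0,0],[1,0,0,0,0,0,0]]

```text
t: 15.42
ee_pos: [513.8, -151.3, 174.7]
orientation: [1.952, 2.461, -0.001]
ft_force: [-4.9, -1.5, 15.1]
width: 0.2
grasp_force: 7.8
```

>>> servo_tool:
  plan:
    - [[1,0,0,-0.02,0,0,0],[1,0,0,0,0,0,0]]

```text
t: 15.58
ee_pos: [513.8, -151.4, 174.1]
orientation: [1.952, 2.461, -0.001]
ft_force: [-4.9, -2.0, 17.1]
width: 0.6
grasp_force: 8.7
```

>>> servo_tool:
  plan:
    - [[1,0,0,-0.02,0,0,0],[1,0,0,0,0,0,0]]

```text
t: 15.75
ee_pos: [513.9, -151.4, 173.4]
orientation: [1.952, 2.461, -0.001]
ft_force: [-5.8, -2.3, 18.7]
width: 0.4
grasp_force: 9.4
```

It turned firm well above the stop (18.7 N at z of about 173), so the cap is home. I hold briefly, lift, move over the release and look.

>>> servo_tool:
  plan:
    - [[1,0,0,0,0,0,0],[1,0,0,0,0,0,0],[1,0,0,0.6,0,0,0],[1,0,0,1,0,0,0],[1,0,0,0.8,0,0,0]]

```text
t: 16.17
ee_pos: [513.4, -150.7, 269.0]
orientation: [-1.951, -2.46, 0.001]
ft_force: [1.1, -0.6, 0.0]
width: 0.2
grasp_force: 0.0
```

>>> servo_tool:
  plan:
    - [[1,-0.19,0.8,0,0,0,0],[1,-0.19,0.8,0,0,0,0],[1,-0.19,0.8,0,0,0,0],[1,-0.2,0.8,0,0,0,0],[1,0,0,0,0,0,0]]

```text
t: 16.58
ee_pos: [480.9, -19.2, 267.6]
orientation: [-1.947, -2.462, 0.001]
ft_force: [-0.4, -0.3, -0.1]
width: 0.2
grasp_force: 0.0
```

>>> servo_tool:
  plan:
    - [[1,0,0,0,0,0,0],[1,0,0,0,0,0,0]]

```text
t: 16.75
ee_pos: [483.3, -23.0, 268.0]
orientation: [1.951, 2.462, -0.0]
ft_force: [-0.5, -0.2, 0.0]
width: 0.4
grasp_force: 0.0
```

Run:
```python
from h import *
o=readout.get_obs();print(o["ee_pos"],o["ft_force"],o["t"])
im=vision.get_image("wrist");cv2.imwrite("pics/w2.png",im[:,:,::-1])
np.save("o.npy",np.r_[o["ee_pos"],o["orientation"]])
```

```text
[483.27296595 -23.03963049 268.02073015] [-0.46301595 -0.22127345  0.02030425] 16.75
```

View pics/w2.png

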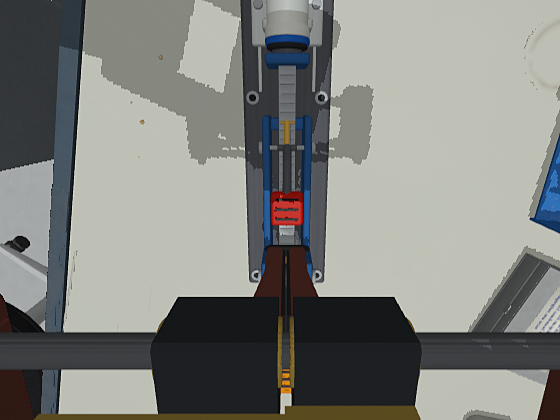

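The cap shows only as a thin flange at (288,42) against the white capsule, with the jaw on it. The release middle is at (287.5,210).

Run:
```python
from h import *
o=np.load("o.npy");o=dict(ee_pos=o[:3],orientation=o[3:])
print(ray("wrist",(287.5,210),82,o))
```

```text
[484.51291548 -22.18885262  82.        ]
```

>>> servo_tool:
  plan:
    - [[1,0.02,0.02,-0.7,0,0,0],[1,0,0,-0.7,0,0,0],[1,0,0,-0.7,0,0,0],[1,0,0,-0.3,0,0,0],[1,0,0,0,0,0,0]]

```text
t: 17.22
ee_pos: [482.6, -23.3, 169.3]
orientation: [-1.952, -2.456, 0.005]
ft_force: [-0.9, 0.2, -0.2]
width: 0.6
grasp_force: 0.0
```

>>> servo_tool:
  plan:
    - [[1,0,0,-0.08,0,0,0],[1,0,0,-0.08,0,0,0],[1,0,0,0,0,0,0]]

```text
t: 17.47
ee_pos: [484.5, -22.7, 166.1]
orientation: [1.953, 2.46, 0.001]
ft_force: [-0.4, 0.6, 0.6]
width: 0.2
grasp_force: 0.0
```

>>> servo_tool:
  plan:
    - [[1,0,0,-0.05,0,0,0],[1,0,0,-0.05,0,0,0],[1,0,0,0,0,0,0]]

```text
t: 17.72
ee_pos: [484.7, -22.5, 162.4]
orientation: [1.95, 2.46, 0.001]
ft_force: [-0.2, -1.9, 4.9]
width: 0.7
grasp_force: 2.3
```

>>> servo_tool:
  plan:
    - [[1,0,0,-0.05,0,0,0],[1,0,0,-0.05,0,0,0],[1,0,0,0,0,0,0]]

```text
t: 17.97
ee_pos: [484.8, -22.4, 158.3]
orientation: [1.951, 2.46, 0.002]
ft_force: [0.9, -0.8, 2.1]
width: 0.5
grasp_force: 1.7
```

>>> servo_tool:
  plan:
    - [[1,0,0,-0.05,0,0,0],[1,0,0,-0.05,0,0,0],[1,0,0,0,0,0,0]]

```text
t: 18.22
ee_pos: [484.9, -22.4, 154.1]
orientation: [1.951, 2.46, 0.002]
ft_force: [2.4, -4.0, 5.3]
width: 0.2
grasp_force: 2.6
```

>>> servo_tool:
  plan:
    - [[1,0,0,-0.05,0,0,0],[1,0,0,-0.03,0,0,0],[1,0,0,0,0,0,0]]

```text
t: 18.47
ee_pos: [484.8, -22.4, 150.9]
orientation: [1.951, 2.46, 0.001]
ft_force: [2.0, -4.2, 5.4]
width: -0.0
grasp_force: 2.8
```

>>> servo_tool:
  plan:
    - [[1,0,0,-0.03,0,0,0],[1,0,0,0,0,0,0],[1,0,0,0,0,0,0],[1,0,0,0,0,0,0],[1,0,0,0,0,0,0]]

```text
t: 18.88
ee_pos: [484.8, -22.4, 149.9]
orientation: [1.951, 2.46, 0.002]
ft_force: [0.8, -2.8, 5.7]
width: 0.5
grasp_force: 2.8
```

>>> servo_tool:
  plan:
    - [[1,0,0,-0.04,0,0,0],[1,0,0,0,0,0,0],[1,0,0,0,0,0,0],[1,0,0,0,0,0,0],[1,0,0,0,0,0,0]]

```text
t: 19.3
ee_pos: [484.8, -22.4, 148.3]
orientation: [1.951, 2.46, 0.002]
ft_force: [1.7, -4.8, 6.0]
width: 0.4
grasp_force: 2.9
```

>>> servo_tool:
  plan:
    - [[1,0,0,0,0,0,0],[1,0,0,0.3,0,0,0],[1,0,0,0.9,0,0,0],[1,0,0,0.9,0,0,0],[1,0,0,0.9,0,0,0]]

```text
t: 19.72
ee_pos: [482.9, -21.8, 268.3]
orientation: [-1.95, -2.459, 0.002]
ft_force: [0.3, -0.0, 0.5]
width: 0.5
grasp_force: 0.0
```

>>> servo_tool:
  plan:
    - [[1,0,0,0,0,0,0],[1,0,0,0,0,0,0],[1,0,0,0,0,0,0]]

```text
t: 19.97
ee_pos: [483.2, -21.9, 267.1]
orientation: [-1.952, -2.461, 0.001]
ft_force: [0.2, -1.0, 0.3]
width: 0.1
grasp_force: 0.0
```

Run:
```python
from h import *
o=readout.get_obs();print(o["ee_pos"],o["ft_force"],o["t"])
im=vision.get_image("wrist");cv2.imwrite("pics/w3.png",im[:,:,::-1])
```

```text
[483.24562543 -21.93611435 267.08951961] [ 0.1727649  -1.02447408  0.28282821] 19.9667
```

View pics/w3.png

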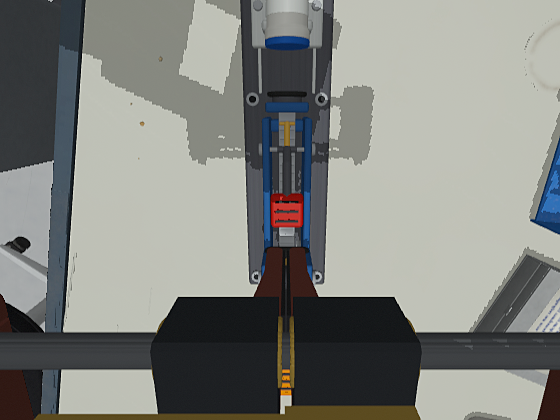

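The jaw is back at (288,105), about 35 mm or five teeth from where it was. The cap sits flush at (288,43), and both trigger and release are up.

```bash
python3 -c "
from workcell import close_job
print(close_job())"
```

```text
the job is handed in; nothing more can be done
None
```

The job is handed in at about 20 s: the cap looks flush, the trigger went firm at 18.7 N and I stopped there, and the jaw sprang back after the release; the judge's verdict was not shown.

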